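Grade returned vials and tubes on the tipping sorter

TASK

Gather the two short vials and the orange-capped tube from the bench and lay them, crosswise, in the raised blue tray of the size sorter with the blue-capped tube that already waits there. When all four lie in the tray, press its red side tab down until the tray lies in line with the sloped board, so that they roll down together and sort themselves by length: both vials into the green bin, both tubes into the orange bin at the end. Let the tray come back up, and leave the loose dark blue box, timer, wash bottle and orange tray where they stand.

Things in the scene. Friction and masses are not known exactly. Their poses are not given: they have to be found in the camera images.
- sorter: Grey bench sorter, fixed, 172 wide x 482 long. Origin: on the bench under the tray's hinge, on the centre line. Its x axis runs across it; parts roll along its own -y, in a channel 146 wide: first the blue tipping tray (0 to 180 from the hinge), then a board sloping down 15 deg (180 to 350). Hinge posts 178 high, board rails about 150 high at the tray end, falling to 105
- vial_bin (a point): Middle of the floor of the green-floored vial bin under the board, 265 from the hinge, floor 6 high; the bin is 146 x 158 (184 to 346 from the hinge). Above it, from 204 to 312, the board is open between two 27 wide side ledges: things shorter than 92 fall through, longer ones roll on over the ledges
- tube_bin (a point): Middle of the floor of the orange-floored tube bin at the low end, 398 from the hinge, floor 6 high, 146 x 100 (348 to 449 from the hinge), end wall 99 high
- tray (a joint): Angle of the blue tipping tray about its hinge: 0 raised (its floor rises 15 deg from the hinge towards its own -y end, so parts roll back against its rear fence), 0.524 pressed fully down (floor slopes 15 deg down, in line with the board). A spring keeps it up, also with four parts in it, and lifts it again; about 4 to 8 N on the tab press it down
- tray_rear (a point): Point on the tray's floor at its rear fence and hinge, on the centre line, 175 above the bench; turns with the tray: x across, -y along the floor towards the open front edge 180 away, z square to the floor. Fence 40 high behind it, side rails 22 high at x = +/-73 to 77; no front wall. Parts belong near the middle across
- press_tab (a point): Middle of the top of the red push tab (44 x 40, 8 thick), 101 out from the centre line at its own -x (robot's) side, 150 from the hinge; turns with the tray, moving about 78 down over the stroke. Free air beneath it
- tube_blue: White tube with blue screw cap, 130 long, body 30 thick, cap and foot ring 34 thick, 50 g; origin on its axis at mid length, x along its axis (cap at +x). At the start it lies crosswise in the tray against the rear fence
- tube_orange: Same tube with an orange cap; origin on its axis at mid length, x along its axis (cap at +x). Lies on the bench, can roll
- vial_1: A clear glass vial with white cap, 68 long, 29 thick, about 40 g, lying on the bench, can roll; origin on its axis at mid length, x along its axis (cap at +x)
- vial_2: The second, equal vial; origin on its axis at mid length, x along its axis (cap at +x)
- blue_box: Closed dark blue card freezer box, 72 x 118 (its y) x 52 high; origin at the centre of its underside; bystander
- timer: White lab timer, 64 x 66 x 18 high; origin at the centre of its underside; bystander
- wash_bottle: Standing wash bottle with red top and spout, 98 (with spout) x 66 x 178 high; origin at the centre of its underside; bystander
- orange_rack: Low orange rack tray, 70 x 108 (its y) x 41 high; origin at the centre of its underside; bystander

How it is judged:
By the outcome, as a careful person would: the job done as asked, in the order asked, and still so for the second after the job is handed in, with the robot touching nothing.
It also fails if it takes over 72 s, if anything falls off the work surface, if the arm or the gripper's body presses on something with over 40 N, if the wrist force passes 120 N, or if a joint passes its speed limit or range.

ROBOT

A 7-joint arm with a two-finger parallel gripper is mounted at the origin on a cart in front of the work surface, level with it; the furniture and walls round the work are solid. World frame = base frame: x ahead of the robot, y to its left, z up, the work surface at z = 0. Lengths are in m, angles in degrees, forces in N, time in s.
With the tool pointing down it reaches from about 0.425 to 0.875 m from the base axis. Payload 4.7 kg.
Tool frame: the origin (TCP) lies on the mounting face of the last link; the fingertips stand 182 mm ahead of it and the grasp point (between the pads) lies 164 mm ahead of it; z points along the fingers, y is the line along which they close (so a half turn about z gives the same grasp; the last joint's range is limited). The gripper opens to 87 mm and grips with 3 to 60 N. Pads are 19 mm wide; open, the fingers measure 117 mm over their backs; the gripper's body (75 mm by 190 mm) begins 51 mm behind the grasp point.
Start: joints at [-63.306, 18.392, -4.016, 83.108, 1.295, 78.541, -3.26], TCP at [0.284, 0.585, 0.405] pointing down, gripper open.
Joint ranges: [-163.93, 163.93], [-17.29, 119.83], [-79.2, 71.16], [3.27, 140.29], [-89.18, 269.18], [5.43, 117.66], [-154.24, 154.24]. Speed limits (degrees/s): [147.25, 147.25, 180, 180, 180, 180, 180].

INTERFACE

Orientations are given as [roll, pitch, yaw] about the fixed x, y, z axes, in that order (R = Rz(yaw) Ry(pitch) Rx(roll)).
In Python, from cell import env gives the robot as it stands.
- The arm moves only by the tool servo_tool, never from a script. Its argument "plan" is a list of rows, each an object with "xyz": the shift along the tool's x, y, z in cm, a list of three; "twist": the turn, a rotation vector about the tool's x, y, z in degrees, a list of three; "jaw": the closure, from 0 (fully open) to 1 (shut). In form: [{"xyz": [x, y, z], "twist": [wx, wy, wz], "jaw": jaw}, ...]. A call has 1 to 10 rows; each row is the pose to reach, as a shift and turn from the pose commanded when the call began, along the tool's axes at that moment; what a row does not reach only later rows make up. A row lasts 1/12 s, in which the tool goes at most 41.7 mm and 7.16 degrees, less where a joint would pass 70% of its speed; a pose out of reach is approached as far as the arm can. A call with a gripper value outside its range is refused whole. The fingers move at their own pace and stop on an object; "newtons" is the grip in N (left out, the last holds). Time passes only in rows, so rows that repeat a pose let the fingers close. It gives the time, the measured TCP pose, the force, the opening and the grip force at its end, in the units of the state.
- env.get_obs(): the state, without advancing time (a new reading comes with each control period).
- env.read_camera(name): name is "side" or "top"; returns a dict with "img" (420x560x3 uint8, red, green, blue), "camera_matrix" (3x3 intrinsics, pixels), "R" (3x3) and "t" (3): a world point X has camera coordinates R X + t. Camera axes: x right, y down, z forward; pixel columns grow to the right and rows downward; lengths in m; the calibration is good to about 2 mm. A picture is of the moment at which its call begins. There is no depth.
- env.sign_off(): hands the job in; it is judged then, once.
The state is a dict: "time_s": time; "qpos": joint angles; "joint_velocities": joint speeds; "effort": joint torques, N m; "tool_pos": TCP position; "tool_rot": TCP orientation; "force": force on the tool from outside, world axes, zero at the start; "wrist_torque": the same for the moment, N m; "grip_width": finger opening in m; "grasp_force": force on a finger pad.
Only numpy, scipy, OpenCV 4.12 (cv2) and the standard library are available. Lean on these libraries where they do the work, as an engineer would, in place of code of your own. Each camera call takes 0.05 s, during which the arm holds its last target. There are 200 camera calls.

## Working session

There is one attempt and no reset: what is moved stays moved. The work goes in short steps, Python scripts to look and compute and a tool call to move; the robot and the scene stay as the last step left them, time stands still between calls to the robot, and variables do not carry over. Pictures are saved under pics/ and viewed, at most 10 in all, crops included, and the job is handed in when it is done.

Besides the shell and the picture viewer there is one more tool, called after "Request:" by a JSON object that holds its "method" and its "body", one argument or row to a line. servo_tool: Moves the arm, as the interface text tells. Its arguments: {"type":"object","properties":{"plan":{"type":"array","items":{"type":"object","properties":{"xyz":{"type":"array","items":{"type":"number"}},"twist":{"type":"array","items":{"type":"number"}},"jaw":{"type":"number"}}}},"newtons":{"type":"number"}},"required":["plan"]}

```bash
mkdir -p pics; ls; python3 - <<'E'
from cell import env
import cv2,pickle
o=env.get_obs();print(o)
for n in("top","side"):
    c=env.read_camera(n);cv2.imwrite(f"pics/{n}0.png",c["img"][:,:,::-1]);pickle.dump(c,open(f"{n}0.pkl","wb"));print(n,c["camera_matrix"],c["R"],c["t"])
E
```

```text
pics
{'time_s': 0.0, 'qpos': array([-63.30591804,  18.43847192,  -4.0134349 ,  83.17430907,
         1.2963888 ,  78.54063293,  -3.26032702]), 'joint_velocities': array([ 0.09087777, -0.00037945,  0.07035364,  0.00525419,  0.02488345,
        0.05272159,  0.10218797]), 'effort': array([-9.25181621e-05, -4.91290355e+01, -4.03938163e-01, -3.12535357e+01,
       -6.38991455e-02,  4.35043126e-02,  1.61485837e-04]), 'tool_pos': array([0.28374365, 0.58457237, 0.40367277]), 'tool_rot': array([-1.79891896e+02,  7.75385881e-03,  1.54113622e+02]), 'force': array([ 0.65905063, -0.04047152,  0.13321614]), 'wrist_torque': array([ 0.01400624,  0.0276447 , -0.02144951]), 'grasp_force': 0.0, 'grip_width': 0.08692866623988332}
top [[394.66960293   0.         286.72169287]
 [  0.         394.66960293 202.98259477]
 [  0.           0.           1.        ]] [[-0.00982425 -0.99971189 -0.02190018]
 [-0.99518541  0.01191092 -0.09728377]
 [ 0.09751659  0.020839   -0.9950157 ]] [0.03756606 0.55420927 1.17324092]
side [[464.54228837   0.         278.29891904]
 [  0.         464.54228837 212.94717811]
 [  0.           0.           1.        ]] [[-0.99788064 -0.06496563  0.00370157]
 [-0.0547327   0.80721502 -0.58771442]
 [ 0.03519328 -0.58667144 -0.80905998]] [0.52443547 0.08419358 1.53891726]
```

View pics/top0.png

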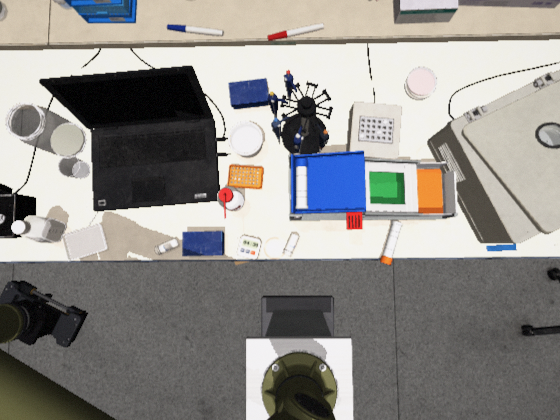

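View pics/side0.png

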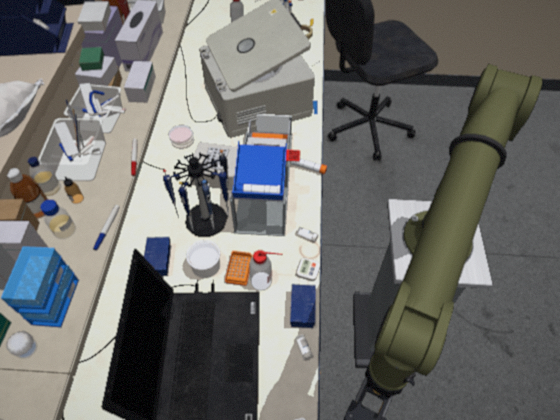

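The top view shows the sorter at columns 290–455 and rows 152–218, with the hinge on the left at higher y. The vials are near (167,245) and (290,243), and the orange tube is near (392,242) with its cap at (387,260). I'll enlarge this area to localise them.

```bash
cat > h.py <<'E'
import numpy as np,cv2,pickle
def ray(c,px,z):
    K,R,t=c["camera_matrix"],c["R"],c["t"]
    d=R.T@np.linalg.solve(K,[px[0],px[1],1.]);o=-R.T@t
    return o+d*(z-o[2])/d[2]
def proj(c,X):
    p=c["camera_matrix"]@(c["R"]@np.asarray(X,float)+c["t"]);return p[:2]/p[2]
E
python3 - <<'E'
import cv2,pickle,numpy as np
from h import *
c=pickle.load(open("top0.pkl","rb"));s=pickle.load(open("side0.pkl","rb"))
i=c["img"][:,:,::-1]
a=cv2.resize(i[225:270,140:300],None,fx=5,fy=5,interpolation=cv2.INTER_CUBIC)
b=cv2.resize(i[145:270,280:460],None,fx=3,fy=3,interpolation=cv2.INTER_CUBIC)[:370]
b=cv2.copyMakeBorder(b,0,0,0,260,cv2.BORDER_CONSTANT)
cv2.imwrite("pics/crop0.png",np.vstack([a,b]))
for n,p,z in [("v2",(167,245),.0145),("v1",(290,243),.0145),("tube",(392,242),.017),("cap",(387,260),.017),("tab",(354,221),.2),("blue rear L",(290,152),.215),("edge",(300,261),0),("sorter end",(455,190),.1)]: print(n,ray(c,p,z).round(3))
E
```

```text
v2 [0.431 0.4   0.014]
v1 [0.433 0.023 0.014]
tube [ 0.433 -0.285  0.017]
cap [ 0.38  -0.268  0.017]
tab [ 0.489 -0.145  0.2  ]
blue rear L [0.669 0.018 0.215]
edge [ 0.378 -0.007  0.   ]
sorter end [ 0.579 -0.448  0.1  ]
```

View pics/crop0.png

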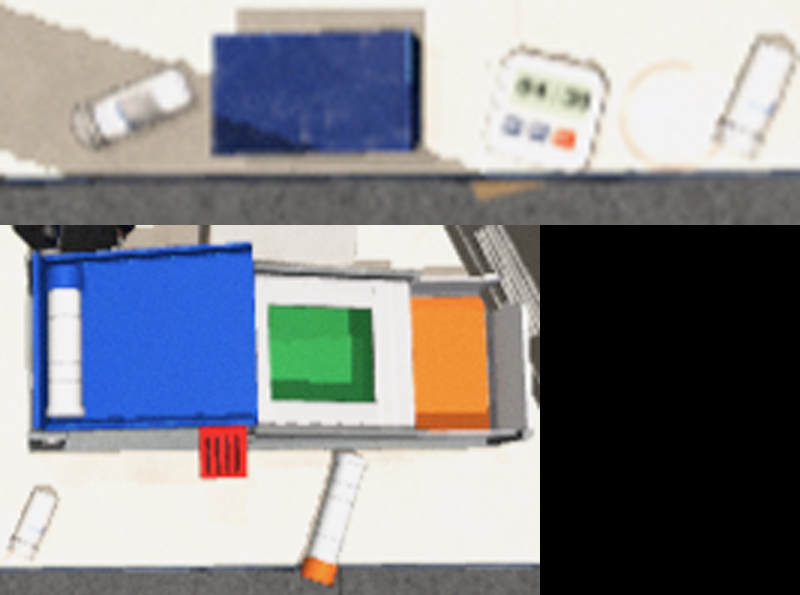

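The crop gives clear end points. Vial A runs from (157,250) to (178,241), vial B from (286,255) to (296,233), and the tube from (397,222) to (386,264) with its cap just over the bench edge. Next I'll fit the sorter pose from the known tray corners and compute grasp poses.

```bash
python3 - <<'E'
from h import *
from scipy.optimize import least_squares
c=pickle.load(open("top0.pkl","rb"));s=pickle.load(open("side0.pkl","rb"))
P=lambda u,v:(280+u/3,145+v/3)
cs=[(P(250,18),(.077,-.168,.2429)),(P(255,202),(-.077,-.168,.2429)),(P(223,227),(-.101,-.145,.214)),(P(36,28),(.077,.012,.2136)),(P(36,205),(-.077,.012,.2136)),(P(65,115),(0,-.012,.196))]
def T(q,X):
    a=q[2];return np.array([q[0]+np.cos(a)*X[0]-np.sin(a)*X[1],q[1]+np.sin(a)*X[0]+np.cos(a)*X[1],X[2]])
f=lambda q:np.concatenate([proj(c,T(q,X))-p for p,X in cs])
r=least_squares(f,[.59,0,0]);print("sorter",r.x[:2].round(4),np.degrees(r.x[2]).round(2));print(r.fun.reshape(-1,2).round(1))
print("tab in side",proj(s,T(r.x,cs[2][1])).round(1),"blue tube side",proj(s,T(r.x,cs[5][1])).round(1))
E2=lambda u,v:(140+u/5,225+v/5)
for n,a,b,z in [("vialA",E2(85,125),E2(190,80),.0145),("vialB",E2(728,150),E2(778,40),.0145),("tube",P(350,230),P(318,358),.017)]:
    A,B=ray(c,a,z),ray(c,b,z);d=B-A
    print(n,((A+B)/2).round(4),"len",np.linalg.norm(d).round(3),"axis deg",np.degrees(np.arctan2(d[1],d[0])).round(1),"side px",proj(s,A).round(),proj(s,B).round())
i=s["img"][:,:,::-1]
cv2.imwrite("pics/side1.png",cv2.resize(i[120:380,200:350],None,fx=2.3,fy=2.3,interpolation=cv2.INTER_CUBIC))
E
```

```text
sorter [0.5874 0.001 ] -0.24
[[ 0.1 -0.5]
 [-0.  -0.7]
 [-0.2  1.3]
 [-0.  -0.5]
 [ 0.4 -0.4]
 [-0.3  0.8]]
tab in side [294.1 154.7] blue tube side [258.4 189.2]
vialA [0.4294 0.3983 0.0145] len 0.07 axis deg -67.4 side px [308. 357.] [299. 334.]
vialB [0.4304 0.0212 0.0145] len 0.073 axis deg -25.2 side px [317. 239.] [297. 229.]
tube [ 0.4307 -0.2833  0.017 ] len 0.133 axis deg 164.0 side px [292. 160.] [327. 169.]
```

View pics/side1.png

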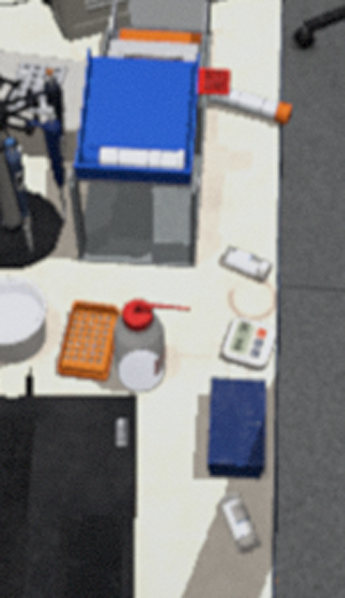

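The side view confirms the positions: vial A is at about (304,347), vial B at (307,234) and the tab at (293,155), all within 2 px of predictions. I'll move in this order: tube, then vial B, then vial A.

```bash
cat >> h.py <<'E'
from scipy.spatial.transform import Rotation as Ro
S=np.array([.5874,.001])          # sorter hinge, yaw ~0
def to(*tg):
    "tg rows: (grasp x,y,z, yaw, tilt about world x); prints xyz cm/twist deg of each from where the arm stands"
    from cell import env
    o=env.get_obs();R0=Ro.from_euler("xyz",o["tool_rot"],degrees=True)
    print("t",round(o["time_s"],2),"pos",o["tool_pos"].round(4),"rot",o["tool_rot"].round(1),"q",o["qpos"].round(0),"F",o["force"].round(1),"w",round(o["grip_width"],4),"g",round(o["grasp_force"],1))
    for x,y,z,yaw,tilt in tg:
        R=Ro.from_euler("x",tilt,degrees=True)*Ro.from_euler("xyz",[180,0,yaw],degrees=True)
        p=np.array([x,y,z])-R.apply([0,0,.164])
        print("xyz",(100*R0.inv().apply(p-o["tool_pos"])).round(2),"twist",(R0.inv()*R).as_rotvec(degrees=True).round(1))
def tray(d,h,x=0):
    "world point d from fence along tray floor, h above floor, tray raised"
    a=np.radians(15);return S[0]+x,S[1]-d*np.cos(a)+h*np.sin(a),.175+d*np.sin(a)+h*np.cos(a)
E
python3 -c "
from h import *
to((.45,0,.27,60,0))
to((.4307,-.2833,.15,-16,0))"
```

```text
t 0.1 pos [0.2837 0.5846 0.4038] rot [-179.9    0.   154.1] q [-63.  18.  -4.  83.   1.  79.  -3.] F [-0.6  0.5 -0.6] w 0.0871 g 0.0
xyz [-40.48 -45.34  -2.94] twist [-0.1  0.1 94.1]
t 0.1 pos [0.2837 0.5846 0.4038] rot [-179.9    0.   154.1] q [-63.  18.  -4.  83.   1.  79.  -3.] F [-0.6  0.5 -0.6] w 0.0871 g 0.0
xyz [-51.11 -71.65   9.1 ] twist [-0.000e+00  1.000e-01  1.701e+02]
```

Request:
{"method": "servo_tool", "body": {
  "plan": [
    {"xyz":[-40.5,-45.3,-2.9],"twist":[0,0,94],"jaw":0},
    {"xyz":[-40.5,-45.3,-2.9],"twist":[0,0,94],"jaw":0},
    {"xyz":[-40.5,-45.3,-2.9],"twist":[0,0,94],"jaw":0},
    {"xyz":[-40.5,-45.3,-2.9],"twist":[0,0,94],"jaw":0},
    {"xyz":[-40.5,-45.3,-2.9],"twist":[0,0,94],"jaw":0},
    {"xyz":[-40.5,-45.3,-2.9],"twist":[0,0,94],"jaw":0},
    {"xyz":[-40.5,-45.3,-2.9],"twist":[0,0,94],"jaw":0},
    {"xyz":[-40.5,-45.3,-2.9],"twist":[0,0,94],"jaw":0},
    {"xyz":[-40.5,-45.3,-2.9],"twist":[0,0,94],"jaw":0},
    {"xyz":[-40.5,-45.3,-2.9],"twist":[0,0,94],"jaw":0}
  ],
  "newtons": 20
}}

```text
time_s: 0.93
tool_pos: [0.3978, 0.1824, 0.4245]
tool_rot: [-180.0, -0.0, 82.2]
force: [-0.1, 0.9, 0.2]
grip_width: 0.0874
grasp_force: 0.0
```

```bash
python3 -c "
from h import *
to((.45,-.05,.27,60,0),(.4307,-.2833,.17,-16,0))"
```

```text
t 0.93 pos [0.3978 0.1824 0.4245] rot [-180.    -0.    82.2] q [-44.  -9.  14. 110.   2.  79. -38.] F [-0.1  0.9  0.2] w 0.0874 g 0.0
xyz [-22.31   8.34  -0.96] twist [-0.  -0.  22.2]
xyz [-45.68   9.62   9.04] twist [-0.   0.  98.2]
```

Request:
{"method": "servo_tool", "body": {
  "plan": [
    {"xyz":[-22.3,8.3,-1.0],"twist":[0,0,50],"jaw":0},
    {"xyz":[-22.3,8.3,-1.0],"twist":[0,0,50],"jaw":0},
    {"xyz":[-22.3,8.3,-1.0],"twist":[0,0,50],"jaw":0},
    {"xyz":[-22.3,8.3,-1.0],"twist":[0,0,50],"jaw":0},
    {"xyz":[-22.3,8.3,-1.0],"twist":[0,0,50],"jaw":0},
    {"xyz":[-45.7,9.6,-1.0],"twist":[0,0,98.2],"jaw":0},
    {"xyz":[-45.7,9.6,-1.0],"twist":[0,0,98.2],"jaw":0},
    {"xyz":[-45.7,9.6,-1.0],"twist":[0,0,98.2],"jaw":0},
    {"xyz":[-45.7,9.6,-1.0],"twist":[0,0,98.2],"jaw":0},
    {"xyz":[-45.7,9.6,-1.0],"twist":[0,0,98.2],"jaw":0}
  ]
}}

```text
time_s: 1.77
tool_pos: [0.4348, -0.2285, 0.4343]
tool_rot: [-180.0, -0.0, 10.5]
force: [1.4, -0.7, 1.0]
grip_width: 0.0871
grasp_force: 0.0
```

```bash
python3 -c "
from h import *
to((.4307,-.2833,.27,-16,0),(.4307,-.2833,.1,-16,0))"
```

```text
t 1.77 pos [ 0.4348 -0.2285  0.4343] rot [-180.    -0.    10.5] q [-18.  -4.  41. 104.   3.  79. -57.] F [ 1.4 -0.7  1. ] w 0.0871 g 0.0
xyz [-1.4   5.31  0.03] twist [-0.  -0.  26.5]
xyz [-1.42  5.32 17.03] twist [-0.  -0.  26.5]
```

Request:
{"method": "servo_tool", "body": {
  "plan": [
    {"xyz":[-1.4,5.3,0],"twist":[0,0,26.5],"jaw":0},
    {"xyz":[-1.4,5.3,3],"twist":[0,0,26.5],"jaw":0},
    {"xyz":[-1.4,5.3,7],"twist":[0,0,26.5],"jaw":0},
    {"xyz":[-1.4,5.3,11],"twist":[0,0,26.5],"jaw":0},
    {"xyz":[-1.4,5.3,15],"twist":[0,0,26.5],"jaw":0},
    {"xyz":[-1.4,5.3,17],"twist":[0,0,26.5],"jaw":0},
    {"xyz":[-1.4,5.3,17],"twist":[0,0,26.5],"jaw":0},
    {"xyz":[-1.4,5.3,17],"twist":[0,0,26.5],"jaw":0}
  ]
}}

```text
time_s: 2.43
tool_pos: [0.4316, -0.2811, 0.2638]
tool_rot: [180.0, 0.1, -15.6]
force: [-0.6, -0.0, -0.0]
grip_width: 0.0871
grasp_force: 0.0
```

```bash
python3 - <<'E'
from h import *
from cell import env
to((.4307,-.2833,.023,-16,0))
c=env.read_camera("top");i=c["img"][:,:,::-1];s=env.read_camera("side")["img"][:,:,::-1]
a=cv2.resize(i[190:280,320:460],None,fx=4,fy=4);b=cv2.resize(s[130:220,250:310],None,fx=4,fy=4)
cv2.imwrite("pics/near1.png",np.hstack([a,b]))
E
```

```text
t 2.43 pos [ 0.4316 -0.2811  0.2638] rot [ 1.80e+02  1.00e-01 -1.56e+01] q [-12.  11.  46. 113.  -9.  60. -67.] F [-0.6 -0.  -0. ] w 0.0871 g 0.0
xyz [-0.    0.23  7.68] twist [0.  0.1 0.4]
```

View pics/near1.png

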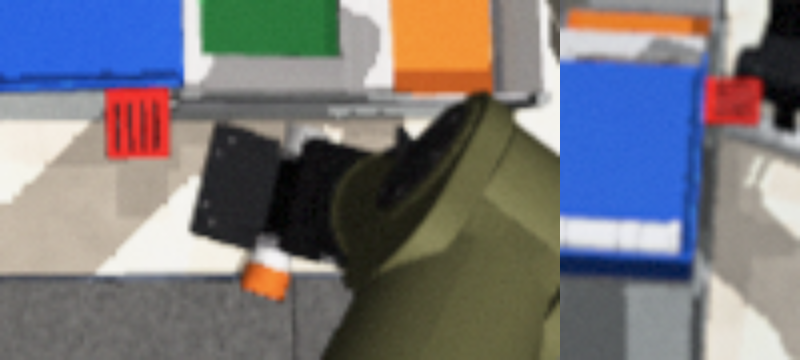

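The gripper straddles the tube: cap at (265,280) on one side and foot at (300,130) on the other, with the tube on the centre line of the fingers. I'll descend and grip.

Request:
{"method": "servo_tool", "body": {
  "plan": [
    {"xyz":[0,0.2,4],"twist":[0,0,0],"jaw":0},
    {"xyz":[0,0.2,7],"twist":[0,0,0],"jaw":0},
    {"xyz":[0,0.2,7.7],"twist":[0,0,0],"jaw":0},
    {"xyz":[0,0.2,7.7],"twist":[0,0,0],"jaw":0.5},
    {"xyz":[0,0.2,7.7],"twist":[0,0,0],"jaw":1},
    {"xyz":[0,0.2,7.7],"twist":[0,0,0],"jaw":1},
    {"xyz":[0,0.2,7.7],"twist":[0,0,0],"jaw":1},
    {"xyz":[0,0.2,7.7],"twist":[0,0,0],"jaw":1},
    {"xyz":[0,0.2,7.7],"twist":[0,0,0],"jaw":1}
  ],
  "newtons": 20
}}

```text
time_s: 3.28
tool_pos: [0.4318, -0.2833, 0.1884]
tool_rot: [-180.0, -0.1, -15.6]
force: [0.6, -0.5, 0.7]
grip_width: 0.0552
grasp_force: 0.0
```

```bash
python3 -c "
from h import *
to((.4307,-.2833,.27,-16,0))"
```

```text
t 3.28 pos [ 0.4318 -0.2833  0.1884] rot [-1.80e+02 -1.00e-01 -1.56e+01] q [ -8.  19.  44. 116. -17.  51. -61.] F [ 0.6 -0.5  0.7] w 0.0552 g 0.0
xyz [-6.000e-02  2.000e-02 -2.456e+01] twist [-0.  -0.1  0.4]
```

Request:
{"method": "servo_tool", "body": {
  "plan": [
    {"xyz":[0,0,0.1],"twist":[0,0,0],"jaw":1},
    {"xyz":[0,0,0.1],"twist":[0,0,0],"jaw":1},
    {"xyz":[0,0,0.1],"twist":[0,0,0],"jaw":1},
    {"xyz":[0,0,0.1],"twist":[0,0,0],"jaw":1},
    {"xyz":[0,0,0.1],"twist":[0,0,0],"jaw":1},
    {"xyz":[0,0,0.1],"twist":[0,0,0],"jaw":1},
    {"xyz":[0,0,0.1],"twist":[0,0,0],"jaw":1},
    {"xyz":[0,0,-1],"twist":[0,0,0],"jaw":1},
    {"xyz":[0,0,-4],"twist":[0,0,0],"jaw":1}
  ],
  "newtons": 20
}}

```text
time_s: 4.03
tool_pos: [0.4298, -0.2819, 0.2251]
tool_rot: [180.0, 0.4, -15.6]
force: [0.1, 0.7, -0.4]
grip_width: 0.0297
grasp_force: 19.8
```

```bash
python3 -c "
from h import *
to((.4307,-.2833,.3,-16,0),(*tray(.075,.08,0),0,-15))
print(tray(.075,.023))"
```

```text
t 4.03 pos [ 0.4298 -0.2819  0.2251] rot [180.    0.4 -15.6] q [-10.  15.  45. 115. -13.  56. -64.] F [ 0.1  0.7 -0.4] w 0.0297 g 19.8
xyz [ -0.06   0.11 -23.89] twist [0.  0.4 0.4]
xyz [  7.65 -30.59 -20.56] twist [-15.    2.5 -15.5]
(np.float64(0.5874), np.float64(-0.06549159893432215), np.float64(0.21662772238733763))
```

Request:
{"method": "servo_tool", "body": {
  "plan": [
    {"xyz":[0,0,-4],"twist":[0,0,0],"jaw":1},
    {"xyz":[0,0,-8],"twist":[0,0,0],"jaw":1},
    {"xyz":[0,0,-12],"twist":[0,0,0],"jaw":1},
    {"xyz":[0,0,-16],"twist":[0,0,0],"jaw":1},
    {"xyz":[0,0,-20],"twist":[0,0,0],"jaw":1},
    {"xyz":[1,-3,-23],"twist":[0,0,-3],"jaw":1},
    {"xyz":[2,-7,-24],"twist":[0,0,-6],"jaw":1},
    {"xyz":[3.5,-11,-24],"twist":[0,0,-10],"jaw":1},
    {"xyz":[4.5,-15,-24],"twist":[0,0,-15.5],"jaw":1},
    {"xyz":[5.5,-19,-24],"twist":[0,0,-15.5],"jaw":1}
  ]
}}

```text
time_s: 4.87
tool_pos: [0.5346, -0.1159, 0.4688]
tool_rot: [-180.0, -0.1, 0.0]
force: [1.4, -0.8, -0.9]
grip_width: 0.0296
grasp_force: 19.8
```

```bash
python3 -c "
from h import *
to((*tray(.075,.08,0),0,-15),(*tray(.075,.024,0),0,-15))"
```

```text
t 4.87 pos [ 0.5346 -0.1159  0.4688] rot [-1.8e+02 -1.0e-01  0.0e+00] q [-26.   4.  38.  93.  -3.  83. -78.] F [ 1.4 -0.8 -0.9] w 0.0296 g 19.8
xyz [  5.28 -10.76   3.89] twist [-15.   -0.1   0. ]
xyz [ 5.26 -9.31  9.3 ] twist [-15.   -0.1   0. ]
```

Request:
{"method": "servo_tool", "body": {
  "plan": [
    {"xyz":[2,-4,0],"twist":[-7,0,0],"jaw":1},
    {"xyz":[4,-8,2],"twist":[-15,0,0],"jaw":1},
    {"xyz":[5.3,-10.7,3.9],"twist":[-15,0,0],"jaw":1},
    {"xyz":[5.3,-10.7,3.9],"twist":[-15,0,0],"jaw":1},
    {"xyz":[5.3,-10.7,3.9],"twist":[-15,0,0],"jaw":1}
  ]
}}

```text
time_s: 5.28
tool_pos: [0.5877, -0.006, 0.4265]
tool_rot: [165.0, 0.2, 0.2]
force: [-0.5, 0.2, -0.6]
grip_width: 0.0296
grasp_force: 19.8
```

```bash
python3 - <<'E'
from h import *
from cell import env
to((*tray(.075,.04,0),0,-15),(*tray(.075,.026,0),0,-15))
g=tray(.075,.075);print(g)
T=env.read_camera("top");Z=env.read_camera("side")
for n,c in(("top",T),("side",Z)):
    h=cv2.cvtColor(c["img"],cv2.COLOR_RGB2HSV);m=cv2.inRange(h,(5,140,120),(18,255,255))
    k,l,st,ce=cv2.connectedComponentsWithStats(m)
    print(n,[(st[j].tolist(),ce[j].round(1).tolist(),ray(c,ce[j],g[2]).round(3).tolist()) for j in range(1,k) if st[j][4]>25])
    print("expected cap px",proj(c,[g[0]-.056,g[1],g[2]]).round(1))
a=cv2.resize(T["img"][140:260,270:400,::-1],None,fx=3,fy=3);b=cv2.resize(Z["img"][110:230,200:330,::-1],None,fx=3,fy=3)
cv2.imwrite("pics/near2.png",np.hstack([a,b]))
E
```

```text
t 5.28 pos [ 0.5877 -0.006   0.4265] rot [165.    0.2   0.2] q [-35.  11.  33.  92.   9.  79. -94.] F [-0.5  0.2 -0.6] w 0.0296 g 19.8
xyz [-0.03  0.31  3.71] twist [0.  0.1 0.3]
xyz [-0.02  0.31  5.11] twist [0.  0.1 0.3]
(np.float64(0.5874), np.float64(-0.05203300858899107), np.float64(0.26685586535436917))
top [([227, 165, 13, 23, 145], [232.8, 177.2], [0.596, 0.158, 0.267]), ([417, 169, 26, 44, 1057], [429.6, 190.6], [0.557, -0.32, 0.267]), ([311, 198, 13, 8, 104], [317.0, 201.5], [0.534, -0.047, 0.267])]
expected cap px [319.1 202.5]
side [([271, 134, 16, 5, 61], [278.2, 135.6], [0.538, -0.171, 0.267]), ([274, 161, 7, 9, 55], [276.7, 165.0], [0.535, -0.049, 0.267]), ([35, 212, 8, 5, 26], [38.7, 214.0], [1.168, 0.173, 0.267]), ([225, 251, 27, 34, 546], [238.2, 268.2], [0.608, 0.303, 0.267])]
expected cap px [277.8 164.3]
```

View pics/near2.png

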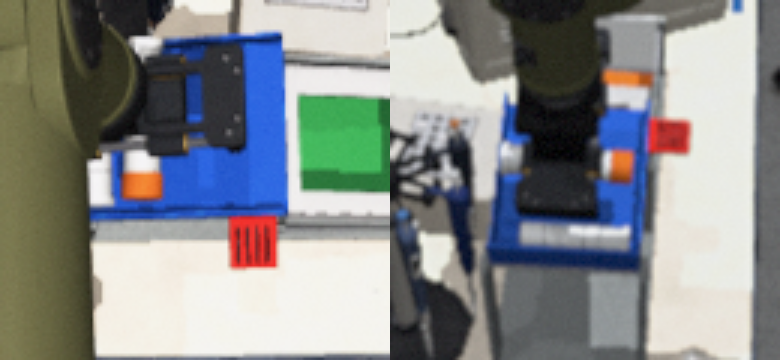

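The tube hangs crosswise over the tray. The orange cap's centre is at x≈0.535 against an expected 0.531, and it is well clear of the blue tube. I'll lower, release to a partial opening and lift.

Request:
{"method": "servo_tool", "body": {
  "plan": [
    {"xyz":[0,0.3,2.5],"twist":[0,0,0.3],"jaw":1},
    {"xyz":[0,0.3,4.5],"twist":[0,0,0.3],"jaw":1},
    {"xyz":[0,0.3,5.1],"twist":[0,0,0.3],"jaw":1},
    {"xyz":[0,0.3,5.1],"twist":[0,0,0.3],"jaw":0.5},
    {"xyz":[0,0.3,5.1],"twist":[0,0,0.3],"jaw":0.5},
    {"xyz":[0,0.3,5.1],"twist":[0,0,0.3],"jaw":0.5},
    {"xyz":[0,0.3,5.1],"twist":[0,0,0.3],"jaw":0.5},
    {"xyz":[0,0.3,3],"twist":[0,0,0.3],"jaw":0.5},
    {"xyz":[0,0.3,-1],"twist":[0,0,0.3],"jaw":0.5},
    {"xyz":[0,0.3,-4],"twist":[0,0,0.3],"jaw":0.5}
  ]
}}

```text
time_s: 6.22
tool_pos: [0.5875, -0.0023, 0.4704]
tool_rot: [165.0, -0.2, -0.4]
force: [0.8, 0.8, 0.1]
grip_width: 0.0433
grasp_force: 0.0
```

```bash
python3 - <<'E'
from h import *
from cell import env
to((.45,0.02,.27,80,0),(.4304,.0212,.27,154.8,0),(.4304,.0212,.27,-25.2,0))
T=env.read_camera("top");Z=env.read_camera("side")
g=tray(.052,.017);print("tube rest",g)
for n,c in(("top",T),("side",Z)):
    h=cv2.cvtColor(c["img"],cv2.COLOR_RGB2HSV);m=cv2.inRange(h,(5,140,120),(18,255,255))
    k,l,st,ce=cv2.connectedComponentsWithStats(m)
    print(n,[(st[j].tolist(),ce[j].round(1).tolist(),ray(c,ce[j],g[2]).round(3).tolist()) for j in range(1,k) if st[j][4]>25])
    print("expected cap px",proj(c,[g[0]-.056,g[1],g[2]]).round(1))
E
```

```text
t 6.22 pos [ 0.5875 -0.0023  0.4704] rot [165.   -0.2  -0.4] q [-35.  10.  33.  88.   9.  84. -94.] F [0.8 0.8 0.1] w 0.0433 g 0.0
xyz [-13.78  -2.99   2.93] twist [ 12.5  10.4 -79.9]
xyz [-15.74  -3.09   2.9 ] twist [   4.7   20.2 -154. ]
xyz [-15.74  -3.09   2.9 ] twist [14.7 -3.4 24.6]
tube rest (np.float64(0.5874), np.float64(-0.04482821920028869), np.float64(0.20487932939224524))
top [([227, 165, 9, 23, 78], [230.7, 178.1], [0.604, 0.174, 0.205]), ([417, 169, 26, 44, 1053], [429.6, 190.6], [0.565, -0.341, 0.205]), ([308, 201, 13, 8, 101], [314.2, 204.5], [0.532, -0.043, 0.205])]
expected cap px [314.8 204.9]
side [([270, 134, 17, 5, 63], [278.0, 135.7], [0.543, -0.234, 0.205]), ([274, 176, 7, 9, 52], [277.2, 179.8], [0.532, -0.044, 0.205]), ([73, 194, 9, 8, 33], [77.7, 197.8], [1.117, 0.065, 0.205]), ([35, 212, 8, 5, 26], [38.7, 214.0], [1.21, 0.131, 0.205]), ([225, 251, 27, 34, 545], [238.3, 268.2], [0.616, 0.269, 0.205])]
expected cap px [277.6 179.7]
```

Request:
{"method": "servo_tool", "body": {
  "plan": [
    {"xyz":[-4,-0.8,0],"twist":[4,-1,6],"jaw":0},
    {"xyz":[-8,-1.6,0],"twist":[8,-2,12],"jaw":0},
    {"xyz":[-12,-2.3,1],"twist":[12,-3,18],"jaw":0},
    {"xyz":[-15.7,-3.1,2.9],"twist":[14.7,-3.4,24.6],"jaw":0},
    {"xyz":[-15.7,-3.1,2.9],"twist":[14.7,-3.4,24.6],"jaw":0},
    {"xyz":[-15.7,-4.1,6.8],"twist":[14.7,-3.4,24.6],"jaw":0},
    {"xyz":[-15.7,-5.1,10.6],"twist":[14.7,-3.4,24.6],"jaw":0},
    {"xyz":[-15.7,-6.2,14.5],"twist":[14.7,-3.4,24.6],"jaw":0},
    {"xyz":[-15.7,-7,17.5],"twist":[14.7,-3.4,24.6],"jaw":0},
    {"xyz":[-15.7,-7,17.5],"twist":[14.7,-3.4,24.6],"jaw":0}
  ],
  "newtons": 15
}}

```text
time_s: 7.15
tool_pos: [0.4281, 0.0202, 0.2753]
tool_rot: [179.5, 0.5, -25.2]
force: [-1.7, -0.5, -0.6]
grip_width: 0.0867
grasp_force: 0.0
```

```bash
python3 - <<'E'
from h import *
from cell import env
to((.4304,.0212,.021,-25.2,0))
T=env.read_camera("top");Z=env.read_camera("side")
a=cv2.resize(T["img"][200:290,240:350,::-1],None,fx=4,fy=4);b=cv2.resize(Z["img"][190:280,260:350,::-1],None,fx=4,fy=4)
cv2.imwrite("pics/near3.png",np.hstack([a,b]))
E
```

```text
t 7.15 pos [0.4281 0.0202 0.2753] rot [179.5   0.5 -25.2] q [ -39.   -3.   32.  123.    2.   61. -123.] F [-1.7 -0.5 -0.6] w 0.0867 g 0.0
xyz [ 0.25 -0.26  9.03] twist [0.5 0.5 0. ]
```

View pics/near3.png

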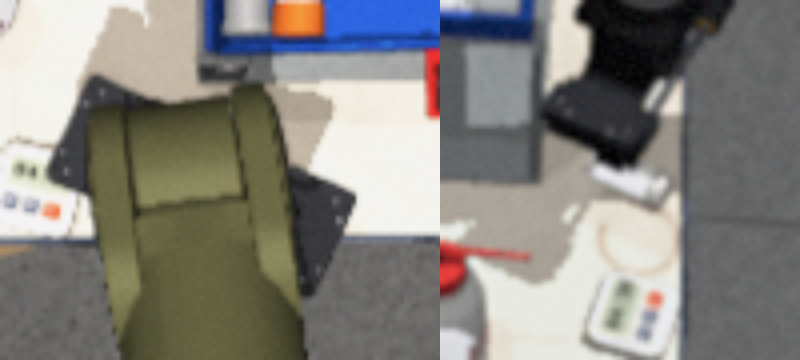

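The side view shows vial B at about (630,185), aligned under the fingers, with the timer clear. I'll descend and grip.

Request:
{"method": "servo_tool", "body": {
  "plan": [
    {"xyz":[0.3,-0.3,3],"twist":[0.5,0.5,0],"jaw":0.3},
    {"xyz":[0.3,-0.3,6],"twist":[0.5,0.5,0],"jaw":0.3},
    {"xyz":[0.3,-0.3,8.5],"twist":[0.5,0.5,0],"jaw":0.3},
    {"xyz":[0.3,-0.3,9],"twist":[0.5,0.5,0],"jaw":0.3},
    {"xyz":[0.3,-0.3,9],"twist":[0.5,0.5,0],"jaw":1},
    {"xyz":[0.3,-0.3,9],"twist":[0.5,0.5,0],"jaw":1},
    {"xyz":[0.3,-0.3,9],"twist":[0.5,0.5,0],"jaw":1},
    {"xyz":[0.3,-0.3,9],"twist":[0.5,0.5,0],"jaw":1},
    {"xyz":[0.3,-0.3,9],"twist":[0.5,0.5,0],"jaw":1},
    {"xyz":[0.3,-0.3,9],"twist":[0.5,0.5,0],"jaw":1}
  ],
  "newtons": 15
}}

```text
time_s: 8.08
tool_pos: [0.4353, 0.0222, 0.1913]
tool_rot: [-179.5, -0.5, -25.2]
force: [-0.4, -0.5, 0.9]
grip_width: 0.0289
grasp_force: 0.0
```

Request:
{"method": "servo_tool", "body": {
  "plan": [
    {"xyz":[0,0,0],"twist":[0,0,0],"jaw":1},
    {"xyz":[0,0,0],"twist":[0,0,0],"jaw":1},
    {"xyz":[0,0,0],"twist":[0,0,0],"jaw":1}
  ]
}}

```text
time_s: 8.33
tool_pos: [0.4353, 0.0222, 0.191]
tool_rot: [-179.5, -0.5, -25.2]
force: [-1.2, -0.1, 5.7]
grip_width: 0.0273
grasp_force: 15.0
```

```bash
python3 -c "
from h import *
to((.4304,.0212,.3,-25.2,0))"
```

```text
t 8.33 pos [0.4353 0.0222 0.191 ] rot [-179.5   -0.5  -25.2] q [ -38.    6.   33.  126.   -4.   48. -117.] F [-1.2 -0.1  5.7] w 0.0273 g 15.0
xyz [ -0.17   0.06 -27.3 ] twist [-0.5 -0.5  0. ]
```

The grip sits a bit high on the vial: 27.3 mm wide, with 5.7 N upward force. I'll reopen slightly, lower and grip again.

Request:
{"method": "servo_tool", "body": {
  "plan": [
    {"xyz":[0,0,0],"twist":[-0.5,-0.5,0],"jaw":0.5},
    {"xyz":[0,0,0],"twist":[-0.5,-0.5,0],"jaw":0.5},
    {"xyz":[-0.2,0,0.4],"twist":[-0.5,-0.5,0],"jaw":0.5},
    {"xyz":[-0.2,0,0.6],"twist":[-0.5,-0.5,0],"jaw":0.5},
    {"xyz":[-0.2,0,0.6],"twist":[-0.5,-0.5,0],"jaw":0.5},
    {"xyz":[-0.2,0,0.6],"twist":[-0.5,-0.5,0],"jaw":1},
    {"xyz":[-0.2,0,0.6],"twist":[-0.5,-0.5,0],"jaw":1},
    {"xyz":[-0.2,0,0.6],"twist":[-0.5,-0.5,0],"jaw":1},
    {"xyz":[-0.2,0,0.6],"twist":[-0.5,-0.5,0],"jaw":1},
    {"xyz":[-0.2,0,0.6],"twist":[-0.5,-0.5,0],"jaw":1}
  ]
}}

```text
time_s: 9.17
tool_pos: [0.4331, 0.023, 0.1845]
tool_rot: [179.9, 0.1, -25.2]
force: [-0.1, 0.4, -0.3]
grip_width: 0.0273
grasp_force: 15.0
```

```bash
python3 -c "
from h import *
to((.4304,.0212,.3,-25.2,0))"
```

```text
t 9.17 pos [0.4331 0.023  0.1845] rot [ 1.799e+02  1.000e-01 -2.520e+01] q [ -38.    7.   33.  127.   -5.   48. -117.] F [-0.1  0.4 -0.3] w 0.0273 g 15.0
xyz [ -0.2    0.3  -27.95] twist [0.1 0.1 0. ]
```

Request:
{"method": "servo_tool", "body": {
  "plan": [
    {"xyz":[0,0,-3],"twist":[0,0,0],"jaw":1},
    {"xyz":[0,0,-7],"twist":[0,0,0],"jaw":1},
    {"xyz":[0,0,-11],"twist":[0,0,0],"jaw":1},
    {"xyz":[0,0,-15],"twist":[0,0,0],"jaw":1},
    {"xyz":[0,0,-19],"twist":[0,0,0],"jaw":1},
    {"xyz":[0,0,-23],"twist":[0,0,-4],"jaw":1},
    {"xyz":[0,0,-27],"twist":[0,0,-10],"jaw":1},
    {"xyz":[0,0,-28],"twist":[0,0,-17],"jaw":1},
    {"xyz":[0,0,-28],"twist":[0,0,-24],"jaw":1},
    {"xyz":[0,0,-28],"twist":[0,0,-25.2],"jaw":1}
  ]
}}

```text
time_s: 10.0
tool_pos: [0.4336, 0.0229, 0.4656]
tool_rot: [-180.0, -0.0, 0.2]
force: [-0.7, -0.2, -0.9]
grip_width: 0.0271
grasp_force: 15.0
```

```bash
python3 -c "
from h import *
to((*tray(.11,.09,0),0,-15))"
```

```text
t 10.0 pos [0.4336 0.0229 0.4656] rot [-180.    -0.     0.2] q [ -44.  -13.   32.  107.    7.   84. -103.] F [-0.7 -0.2 -0.9] w 0.0271 g 15.0
xyz [15.35  6.3   1.68] twist [-15.   -0.1   0.2]
```

Request:
{"method": "servo_tool", "body": {
  "plan": [
    {"xyz":[3.5,1.5,0],"twist":[-4,0,0],"jaw":1},
    {"xyz":[7.2,3,0],"twist":[-8,0,0],"jaw":1},
    {"xyz":[11,4.5,0.5],"twist":[-12,0,0],"jaw":1},
    {"xyz":[14,6,1.2],"twist":[-15,0,0.2],"jaw":1},
    {"xyz":[15.3,6.3,1.7],"twist":[-15,0,0.2],"jaw":1},
    {"xyz":[15.3,6.3,1.7],"twist":[-15,0,0.2],"jaw":1},
    {"xyz":[15.3,6.3,1.7],"twist":[-15,0,0.2],"jaw":1}
  ]
}}

```text
time_s: 10.58
tool_pos: [0.5864, -0.0399, 0.4455]
tool_rot: [164.9, 0.2, -0.3]
force: [-0.9, 1.2, 0.5]
grip_width: 0.0276
grasp_force: 15.0
```

```bash
python3 - <<'E'
from h import *
from cell import env
to((*tray(.11,.0225,0),0,-15))
g=tray(.11,.084);T=env.read_camera("top");Z=env.read_camera("side")
print("ends expected px",[[proj(c,[g[0]+e,g[1],g[2]]).round().tolist() for e in(-.034,.034)] for c in(T,Z)])
a=cv2.resize(T["img"][140:230,280:380,::-1],None,fx=4,fy=4);b=cv2.resize(Z["img"][130:220,210:310,::-1],None,fx=4,fy=4)
cv2.imwrite("pics/near4.png",np.hstack([a,b]))
E
```

```text
t 10.58 pos [ 0.5864 -0.0399  0.4455] rot [164.9   0.2  -0.3] q [-38.  11.  40.  91.   8.  81. -90.] F [-0.9  1.2  0.5] w 0.0276 g 15.0
xyz [0.13 0.04 6.42] twist [ 0.1  0.3 -0.3]
ends expected px [[[333.0, 192.0], [332.0, 164.0]], [[271.0, 152.0], [248.0, 151.0]]]
```

View pics/near4.png

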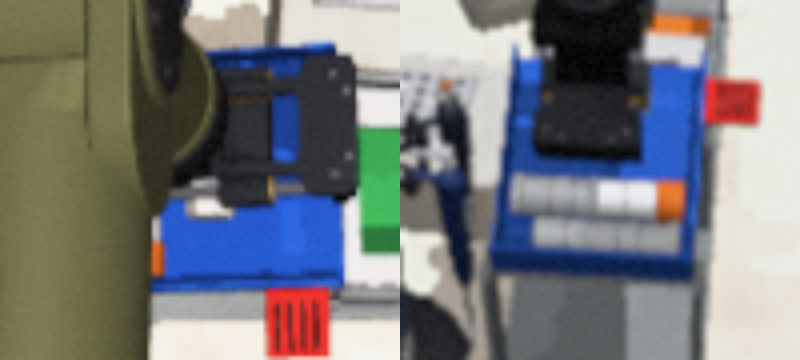

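Both tubes lie side by side in the tray. The vial's near end is at (332,194), about 4 mm toward the robot, so I'll shift it slightly as I lower.

Request:
{"method": "servo_tool", "body": {
  "plan": [
    {"xyz":[0.4,0,3],"twist":[0,0.3,-0.3],"jaw":1},
    {"xyz":[0.4,0,5.5],"twist":[0,0.3,-0.3],"jaw":1},
    {"xyz":[0.4,0,6.4],"twist":[0,0.3,-0.3],"jaw":1},
    {"xyz":[0.4,0,6.4],"twist":[0,0.3,-0.3],"jaw":0.5},
    {"xyz":[0.4,0,6.4],"twist":[0,0.3,-0.3],"jaw":0.5},
    {"xyz":[0.4,0,6.4],"twist":[0,0.3,-0.3],"jaw":0.5},
    {"xyz":[0.4,0,6.4],"twist":[0,0.3,-0.3],"jaw":0.5},
    {"xyz":[0.4,0,4],"twist":[0,0.3,-0.3],"jaw":0.5},
    {"xyz":[0.4,0,0],"twist":[0,0.3,-0.3],"jaw":0.5},
    {"xyz":[0.4,0,-2],"twist":[0,0.3,-0.3],"jaw":0.5}
  ]
}}

```text
time_s: 11.52
tool_pos: [0.5911, -0.0338, 0.4711]
tool_rot: [165.0, -0.5, 0.3]
force: [1.4, -0.1, 0.8]
grip_width: 0.0434
grasp_force: 0.0
```

```bash
python3 - <<'E'
from h import *
from cell import env
to((.45,.2,.27,-40,0),(.4294,.3983,.15,-67.4,0),(.4294,.3983,.15,112.6,0))
E
```

```text
t 11.52 pos [ 0.5911 -0.0338  0.4711] rot [165.   -0.5   0.3] q [-38.  11.  40.  88.   8.  83. -90.] F [ 1.4 -0.1  0.8] w 0.0434 g 0.0
xyz [-14.03 -23.58  -2.58] twist [14.2 -5.7 40. ]
xyz [-16.1  -45.84   3.87] twist [12.9 -9.2 67.2]
xyz [-16.1  -45.84   3.87] twist [  10.3   14.4 -111.7]
```

Request:
{"method": "servo_tool", "body": {
  "plan": [
    {"xyz":[-16.1,-42.7,-7.7],"twist":[10.3,14.4,-111.7],"jaw":0},
    {"xyz":[-16.1,-42.7,-7.7],"twist":[10.3,14.4,-111.7],"jaw":0},
    {"xyz":[-16.1,-42.7,-7.7],"twist":[10.3,14.4,-111.7],"jaw":0},
    {"xyz":[-16.1,-42.7,-7.7],"twist":[10.3,14.4,-111.7],"jaw":0},
    {"xyz":[-16.1,-42.7,-7.7],"twist":[10.3,14.4,-111.7],"jaw":0},
    {"xyz":[-16.1,-42.7,-7.7],"twist":[10.3,14.4,-111.7],"jaw":0},
    {"xyz":[-16.1,-42.7,-7.7],"twist":[10.3,14.4,-111.7],"jaw":0},
    {"xyz":[-16.1,-42.7,-7.7],"twist":[10.3,14.4,-111.7],"jaw":0},
    {"xyz":[-16.1,-42.7,-7.7],"twist":[10.3,14.4,-111.7],"jaw":0},
    {"xyz":[-16.1,-42.7,-7.7],"twist":[10.3,14.4,-111.7],"jaw":0}
  ]
}}

```text
time_s: 12.35
tool_pos: [0.4433, 0.356, 0.4349]
tool_rot: [175.0, 3.5, 71.8]
force: [1.2, 0.8, 0.8]
grip_width: 0.0869
grasp_force: 0.0
```

```bash
python3 - <<'E'
from h import *
from cell import env
to((.4294,.3983,.25,112.6,0),(.4294,.3983,.1,112.6,0))
E
```

```text
t 12.35 pos [0.4433 0.356  0.4349] rot [175.    3.5  71.8] q [-60.   8.  18.  93.   4.  80. -61.] F [1.2 0.8 0.8] w 0.0869 g 0.0
xyz [ 3.7  -2.79  1.63] twist [  3.5   5.1 -40.6]
xyz [ 4.62 -4.1  16.55] twist [  3.5   5.1 -40.6]
```

Request:
{"method": "servo_tool", "body": {
  "plan": [
    {"xyz":[3.7,-2.8,1.6],"twist":[3.5,5.1,-40.6],"jaw":0},
    {"xyz":[3.7,-2.8,1.6],"twist":[3.5,5.1,-40.6],"jaw":0},
    {"xyz":[3.8,-3,4],"twist":[3.5,5.1,-40.6],"jaw":0},
    {"xyz":[4,-3.3,7],"twist":[3.5,5.1,-40.6],"jaw":0},
    {"xyz":[4.2,-3.6,10.5],"twist":[3.5,5.1,-40.6],"jaw":0},
    {"xyz":[4.4,-3.9,14],"twist":[3.5,5.1,-40.6],"jaw":0},
    {"xyz":[4.6,-4.1,16.5],"twist":[3.5,5.1,-40.6],"jaw":0},
    {"xyz":[4.6,-4.1,16.5],"twist":[3.5,5.1,-40.6],"jaw":0},
    {"xyz":[4.6,-4.1,16.5],"twist":[3.5,5.1,-40.6],"jaw":0}
  ]
}}

```text
time_s: 13.1
tool_pos: [0.4304, 0.396, 0.2629]
tool_rot: [-179.9, 0.2, 112.2]
force: [0.3, -0.2, 1.0]
grip_width: 0.0869
grasp_force: 0.0
```

```bash
python3 - <<'E'
from h import *
from cell import env
to((.4294,.3983,.0205,112.6,0))
T=env.read_camera("top");Z=env.read_camera("side")
a=cv2.resize(T["img"][200:290,120:230,::-1],None,fx=4,fy=4);b=cv2.resize(Z["img"][290:380,260:350,::-1],None,fx=4,fy=4)
cv2.imwrite("pics/near5.png",np.hstack([a,b]))
E
```

```text
t 13.1 pos [0.4304 0.396  0.2629] rot [-179.9    0.2  112.2] q [-56.  17.  12. 102.  -4.  61. -20.] F [ 0.3 -0.2  1. ] w 0.0869 g 0.0
xyz [0.28 0.01 7.84] twist [-0.1  0.2 -0.4]
```

View pics/near5.png

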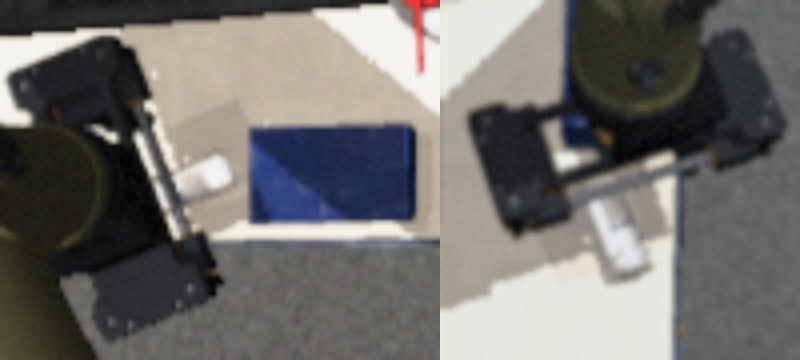

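Vial A is untouched between the fingers, its end at about (178,243), and the box is clear. I'll descend and grip.

Request:
{"method": "servo_tool", "body": {
  "plan": [
    {"xyz":[0.3,0,3],"twist":[0,0.2,-0.4],"jaw":0.3},
    {"xyz":[0.3,0,6],"twist":[0,0.2,-0.4],"jaw":0.3},
    {"xyz":[0.3,0,7.5],"twist":[0,0.2,-0.4],"jaw":0.3},
    {"xyz":[0.3,0,7.8],"twist":[0,0.2,-0.4],"jaw":0.3},
    {"xyz":[0.3,0,7.8],"twist":[0,0.2,-0.4],"jaw":0.3},
    {"xyz":[0.3,0,7.8],"twist":[0,0.2,-0.4],"jaw":1},
    {"xyz":[0.3,0,7.8],"twist":[0,0.2,-0.4],"jaw":1},
    {"xyz":[0.3,0,7.8],"twist":[0,0.2,-0.4],"jaw":1},
    {"xyz":[0.3,0,7.8],"twist":[0,0.2,-0.4],"jaw":1},
    {"xyz":[0.3,0,7.8],"twist":[0,0.2,-0.4],"jaw":1}
  ]
}}

```text
time_s: 14.03
tool_pos: [0.4295, 0.3986, 0.1857]
tool_rot: [-180.0, -0.1, 112.6]
force: [0.3, 0.7, 0.2]
grip_width: 0.0355
grasp_force: 0.0
```

Request:
{"method": "servo_tool", "body": {
  "plan": [
    {"xyz":[0,0,0],"twist":[0,0,0],"jaw":1},
    {"xyz":[0,0,0],"twist":[0,0,0],"jaw":1},
    {"xyz":[0,0,0],"twist":[0,0,0],"jaw":1}
  ]
}}

```text
time_s: 14.28
tool_pos: [0.4294, 0.3984, 0.1851]
tool_rot: [-179.9, -0.1, 112.6]
force: [-0.1, -0.5, 1.6]
grip_width: 0.0269
grasp_force: 15.0
```

```bash
python3 -c "
from h import *
to((.43,.398,.3,112.6,0))"
```

```text
t 14.28 pos [0.4294 0.3984 0.1851] rot [-1.799e+02 -1.000e-01  1.126e+02] q [-55.  22.  12. 105.  -6.  53. -18.] F [-0.1 -0.5  1.6] w 0.0269 g 15.0
xyz [ -0.04   0.   -27.89] twist [-0.1 -0.1  0. ]
```

Gripped, with the same 27 mm body width as the first vial. I'll lift it.

Request:
{"method": "servo_tool", "body": {
  "plan": [
    {"xyz":[0,0,-3],"twist":[0,0,0],"jaw":1},
    {"xyz":[0,0,-7],"twist":[0,0,0],"jaw":1},
    {"xyz":[0,0,-11],"twist":[0,0,0],"jaw":1},
    {"xyz":[0,0,-15],"twist":[0,0,6],"jaw":1},
    {"xyz":[0,0,-19],"twist":[0,0,0],"jaw":1},
    {"xyz":[0,0,-23],"twist":[0,0,-6],"jaw":1},
    {"xyz":[0,0,-27],"twist":[0,0,-13],"jaw":1},
    {"xyz":[0,0,-28],"twist":[0,0,-20],"jaw":1}
  ]
}}

```text
time_s: 14.95
tool_pos: [0.4304, 0.3986, 0.4725]
tool_rot: [179.4, -0.1, 132.9]
force: [1.0, -0.0, 0.5]
grip_width: 0.0272
grasp_force: 15.0
```

```bash
python3 -c "
from h import *
to((*tray(.14,.12,0),180,0),(*tray(.14,.10,0),180,-15))"
```

```text
t 14.95 pos [0.4304 0.3986 0.4725] rot [ 1.794e+02 -1.000e-01  1.329e+02] q [-55.   9.  12.  87.  -2.  84.  -1.] F [ 1.  -0.   0.5] w 0.0272 g 15.0
xyz [-47.42 -22.67  -2.19] twist [  0.6   0.1 -47.1]
xyz [-44.7  -20.16   0.33] twist [ 14.7  -6.1 -46.8]
```

Request:
{"method": "servo_tool", "body": {
  "plan": [
    {"xyz":[-47.4,-22.7,-2.2],"twist":[0.6,0,-47.1],"jaw":1},
    {"xyz":[-47.4,-22.7,-2.2],"twist":[0.6,0,-47.1],"jaw":1},
    {"xyz":[-47.4,-22.7,-2.2],"twist":[0.6,0,-47.1],"jaw":1},
    {"xyz":[-47.4,-22.7,-2.2],"twist":[0.6,0,-47.1],"jaw":1},
    {"xyz":[-47.4,-22.7,-2.2],"twist":[0.6,0,-47.1],"jaw":1},
    {"xyz":[-47.4,-22.7,-2.2],"twist":[0.6,0,-47.1],"jaw":1},
    {"xyz":[-47.4,-22.7,-2.2],"twist":[0.6,0,-47.1],"jaw":1},
    {"xyz":[-47.4,-22.7,-2.2],"twist":[0.6,0,-47.1],"jaw":1},
    {"xyz":[-47.4,-22.7,-2.2],"twist":[0.6,0,-47.1],"jaw":1},
    {"xyz":[-47.4,-22.7,-2.2],"twist":[0.6,0,-47.1],"jaw":1}
  ]
}}

```text
time_s: 15.78
tool_pos: [0.5472, 0.0135, 0.4815]
tool_rot: [-179.5, -0.3, 179.7]
force: [1.4, 0.4, -0.3]
grip_width: 0.0275
grasp_force: 15.0
```

```bash
python3 -c "
from h import *
to((*tray(.14,.095,0),180,-15))"
```

```text
t 15.78 pos [0.5472 0.0135 0.4815] rot [-179.5   -0.3  179.7] q [-31.   4.  29.  92.  -2.  85.  87.] F [ 1.4  0.4 -0.3] w 0.0275 g 15.0
xyz [-4.07 -8.03  2.06] twist [14.5 -0.4 -0.2]
```

Request:
{"method": "servo_tool", "body": {
  "plan": [
    {"xyz":[-2,-4,0.3],"twist":[7,0,0],"jaw":1},
    {"xyz":[-4.1,-7.5,1],"twist":[14.5,-0.4,-0.2],"jaw":1},
    {"xyz":[-4.1,-8,2],"twist":[14.5,-0.4,-0.2],"jaw":1},
    {"xyz":[-4.1,-8,2],"twist":[14.5,-0.4,-0.2],"jaw":1},
    {"xyz":[-4.1,-8,2],"twist":[14.5,-0.4,-0.2],"jaw":1}
  ]
}}

```text
time_s: 16.2
tool_pos: [0.5874, -0.0643, 0.4608]
tool_rot: [-165.1, -0.1, 179.9]
force: [0.3, 0.2, -0.4]
grip_width: 0.0272
grasp_force: 15.0
```

```bash
python3 - <<'E'
from h import *
from cell import env
to((*tray(.14,.0225,0),180,-15))
g=tray(.14,.09);T=env.read_camera("top");Z=env.read_camera("side")
print("ends expected px",[[proj(c,[g[0]+e,g[1],g[2]]).round(1).tolist() for e in(-.034,.034)] for c in(T,Z)])
a=cv2.resize(T["img"][140:230,280:380,::-1],None,fx=4,fy=4);b=cv2.resize(Z["img"][120:210,210:310,::-1],None,fx=4,fy=4)
cv2.imwrite("pics/near6.png",np.hstack([a,b]))
E
```

```text
t 16.2 pos [ 0.5874 -0.0643  0.4608] rot [-1.651e+02 -1.000e-01  1.799e+02] q [-28.  10.  32.  89.  10.  82.  91.] F [ 0.3  0.2 -0.4] w 0.0272 g 15.0
xyz [-0.01 -0.31  7.27] twist [ 0.1 -0.1 -0. ]
ends expected px [[[344.8, 191.6], [344.1, 163.1]], [[271.8, 142.1], [249.0, 140.9]]]
```

View pics/near6.png

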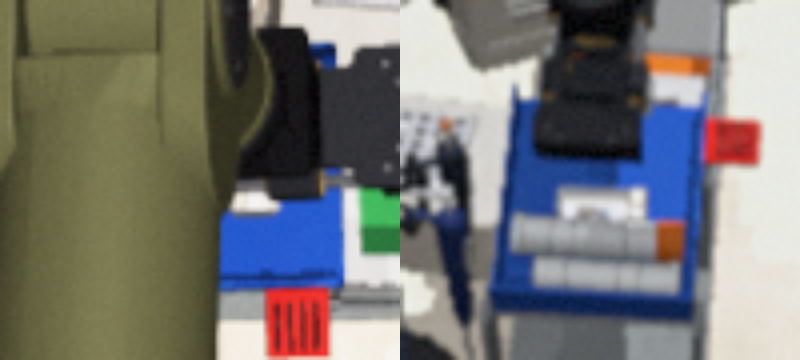

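The first vial lies centred beside the tubes, side-view columns 250–271. The held vial's near end is at row 193 against 191.6 expected, so I'll nudge it 3 mm, lower and release.

Request:
{"method": "servo_tool", "body": {
  "plan": [
    {"xyz":[-0.3,-0.3,3.5],"twist":[0,0,0],"jaw":1},
    {"xyz":[-0.3,-0.3,6.3],"twist":[0,0,0],"jaw":1},
    {"xyz":[-0.3,-0.3,7.2],"twist":[0,0,0],"jaw":1},
    {"xyz":[-0.3,-0.3,7.2],"twist":[0,0,0],"jaw":0.5},
    {"xyz":[-0.3,-0.3,7.2],"twist":[0,0,0],"jaw":0.5},
    {"xyz":[-0.3,-0.3,7.2],"twist":[0,0,0],"jaw":0.5},
    {"xyz":[-0.3,-0.3,7.2],"twist":[0,0,0],"jaw":0.5},
    {"xyz":[-0.3,-0.3,5],"twist":[0,0,0],"jaw":0.5},
    {"xyz":[-0.3,-0.3,1],"twist":[0,0,0],"jaw":0.5},
    {"xyz":[-0.3,-0.3,-2],"twist":[0,0,0],"jaw":0.5}
  ]
}}

```text
time_s: 17.13
tool_pos: [0.5906, -0.0619, 0.4851]
tool_rot: [-165.0, 0.2, 180.0]
force: [0.5, -0.6, 1.1]
grip_width: 0.0431
grasp_force: 0.0
```

```bash
python3 - <<'E'
from h import *
tab=(S[0]-.101,S[1]-.145,.214)
print(tab)
# fingertips are 18 mm past grasp point
to((.486,-.144,.29,90,0),(.480,-.144,.26,90,0))
from cell import env
T=env.read_camera("top");cv2.imwrite("pics/t7.png",T["img"][:,:,::-1])
h=cv2.cvtColor(T["img"],cv2.COLOR_RGB2HSV);m=cv2.inRange(h,(0,150,120),(5,255,255))|cv2.inRange(h,(174,150,120),(180,255,255))
k,l,st,ce=cv2.connectedComponentsWithStats(m)
print([(st[j].tolist(),ray(T,ce[j],.214).round(4).tolist()) for j in range(1,k) if st[j][4]>60 and ce[j][0]>300])
E
```

```text
(np.float64(0.48640000000000005), np.float64(-0.144), 0.214)
t 17.13 pos [ 0.5906 -0.0619  0.4851] rot [-165.     0.2  180. ] q [-29.  10.  32.  86.  10.  84.  92.] F [ 0.5 -0.6  1.1] w 0.0431 g 0.0
xyz [10.47 -7.13  5.1 ] twist [-11.7  11.9  89.4]
xyz [11.08 -6.36  8.  ] twist [-11.7  11.9  89.4]
[([347, 212, 15, 17, 236], [0.4906, -0.1441, 0.214])]
```

All four should now be in the tray. I've used all my picture views, so I'll verify by mask numbers while moving to hover over the tab.

```bash
python3 - <<'E'
from h import *
to((.481,-.145,.30,180,0),(.481,-.145,.245,180,0))
E
```

```text
t 17.18 pos [ 0.5919 -0.0604  0.4915] rot [-165.1    0.7 -179.8] q [-29.  10.  32.  86.  10.  84.  92.] F [2.3 1.3 3.7] w 0.0434 g 0.0
xyz [11.14 -7.47  4.69] twist [-14.9   0.7   0.1]
xyz [11.21 -6.06 10.  ] twist [-14.9   0.7   0.1]
```

Request:
{"method": "servo_tool", "body": {
  "plan": [
    {"xyz":[3,-2,0],"twist":[-6,0,0],"jaw":1},
    {"xyz":[6.5,-4,1],"twist":[-12,0,0],"jaw":1},
    {"xyz":[10,-6,3],"twist":[-14.9,0.5,0],"jaw":1},
    {"xyz":[11.1,-7.5,4.7],"twist":[-14.9,0.5,0],"jaw":1},
    {"xyz":[11.1,-7.5,4.7],"twist":[-14.9,0.5,0],"jaw":1},
    {"xyz":[11.1,-7.5,4.7],"twist":[-14.9,0.5,0],"jaw":1},
    {"xyz":[11.1,-7.5,4.7],"twist":[-14.9,0.5,0],"jaw":1},
    {"xyz":[11.1,-7.5,4.7],"twist":[-14.9,0.5,0],"jaw":1}
  ]
}}

```text
time_s: 17.85
tool_pos: [0.4807, -0.1457, 0.4568]
tool_rot: [-179.9, -0.4, -180.0]
force: [0.3, -0.5, -0.2]
grip_width: 0.0028
grasp_force: 0.0
```

```bash
cat > chk.py <<'E'
from h import *
from cell import env
def parts():
    T,Z=env.read_camera("top"),env.read_camera("side")
    for n,c,(x0,x1,y0,y1) in(("top",T,(285,460,148,222)),("side",Z,(228,300,112,212))):
        h=cv2.cvtColor(c["img"],cv2.COLOR_RGB2HSV);W=cv2.inRange(h,(0,0,105),(180,70,255));B=cv2.inRange(h,(105,120,60),(128,255,255));O=cv2.inRange(h,(5,140,120),(18,255,255))
        for m,nm in((W,"white"),(B,"blue"),(O,"orange")):
            k,l,st,ce=cv2.connectedComponentsWithStats(np.ascontiguousarray(m[y0:y1,x0:x1]))
            print(n,nm,[((st[j][0]+x0).item(),(st[j][1]+y0).item(),*st[j][2:].tolist()) for j in range(1,k) if st[j][4]>20])
    return T,Z
E
python3 - <<'E'
from chk import *
T,Z=parts()
for d,e in((.017,.065),(.051,.065),(.0825,.034),(.1115,.034)):
    g=tray(d,.015);print(d,[[proj(c,[g[0]+s*e,g[1],g[2]]).round().tolist() for s in(-1,1)] for c in(T,Z)])
to((.481,-.145,.237,180,0),(.481,-.145,.16,180,0))
E
```

```text
top white [(285, 148, 37, 74, 632), (317, 148, 30, 5, 119), (349, 148, 111, 74, 3057), (308, 158, 35, 43, 1035), (295, 166, 13, 43, 476), (336, 214, 10, 8, 26)]
top blue [(291, 151, 74, 63, 2415)]
top orange [(417, 169, 26, 44, 559), (308, 201, 13, 8, 98)]
side white [(228, 112, 58, 100, 1801), (287, 145, 13, 5, 61), (237, 158, 44, 35, 1001), (282, 160, 18, 52, 704), (234, 199, 8, 13, 53)]
side blue [(232, 144, 54, 56, 1475)]
side orange [(252, 133, 32, 5, 129), (274, 176, 7, 9, 51)]
0.017 [[[302.0, 209.0], [301.0, 160.0]], [[280.0, 191.0], [237.0, 188.0]]]
0.051 [[[315.0, 208.0], [314.0, 159.0]], [[281.0, 180.0], [238.0, 178.0]]]
0.0825 [[[326.0, 196.0], [326.0, 170.0]], [[271.0, 171.0], [249.0, 170.0]]]
0.1115 [[[338.0, 196.0], [337.0, 169.0]], [[272.0, 162.0], [250.0, 161.0]]]
t 17.95 pos [ 0.4806 -0.1458  0.4564] rot [-179.8   -0.4 -180. ] q [-22.  -2.  35. 100.   2.  82. 103.] F [-0.9  0.5 -0.2] w 0.0007 g 0.0
xyz [-0.08  0.1   5.54] twist [-0.2 -0.4  0. ]
xyz [-0.13  0.12 13.24] twist [-0.2 -0.4  0. ]
```

Request:
{"method": "servo_tool", "body": {
  "plan": [
    {"xyz":[0,0.1,3],"twist":[0,-0.4,0],"jaw":1},
    {"xyz":[0,0.1,5],"twist":[0,-0.4,0],"jaw":1},
    {"xyz":[0,0.1,5.5],"twist":[0,-0.4,0],"jaw":1},
    {"xyz":[0,0.1,5.5],"twist":[0,-0.4,0],"jaw":1},
    {"xyz":[0,0.1,5.5],"twist":[0,-0.4,0],"jaw":1}
  ]
}}

```text
time_s: 18.37
tool_pos: [0.4798, -0.1458, 0.4018]
tool_rot: [-179.8, -0.0, 179.9]
force: [0.5, 1.2, 0.3]
grip_width: 0.0002
grasp_force: 0.0
```

```bash
python3 - <<'E'
from h import *
from cell import env
T=env.read_camera("top")
h=cv2.cvtColor(T["img"],cv2.COLOR_RGB2HSV);W=cv2.inRange(h,(0,0,105),(180,70,255))
for u in range(294,346,3):
    v=np.flatnonzero(W[155:211,u])+155
    if len(v): print(u,v.min(),v.max(),len(v),end=" | ")
print();to((.481,-.145,.16,180,0),(.481,-.145,.153,180,0))
E
```

```text
297 167 208 42 | 300 166 208 43 | 303 166 208 43 | 306 167 208 42 | 309 158 199 42 | 312 158 199 42 | 315 158 199 42 | 318 158 199 42 | 321 170 196 27 | 324 170 196 27 | 327 170 195 26 | 330 171 196 26 | 333 170 195 26 | 336 169 195 27 | 339 170 195 26 | 342 191 194 4 | 
t 18.42 pos [ 0.4799 -0.1461  0.4022] rot [-179.8    0.   179.9] q [-22.  -1.  36. 105.   1.  75. 104.] F [-0.5 -0.4  0.5] w 0.0006 g 0.0
xyz [-0.11  0.13  7.82] twist [-0.2  0.  -0.1]
xyz [-0.11  0.14  8.52] twist [-0.2  0.  -0.1]
```

All four parts lie crosswise in the tray: tubes at columns 297–318, and vials centred at rows 170–196 as expected. I'll press the tab.

Request:
{"method": "servo_tool", "body": {
  "plan": [
    {"xyz":[0,0.1,1],"twist":[0,0,0],"jaw":1},
    {"xyz":[0,0.2,3],"twist":[0,0,0],"jaw":1},
    {"xyz":[0,0.2,5.2],"twist":[0,0,0],"jaw":1},
    {"xyz":[0,0.2,7.2],"twist":[0,0,0],"jaw":1},
    {"xyz":[0,0.1,8],"twist":[0,0,0],"jaw":1},
    {"xyz":[0,0.1,8.2],"twist":[0,0,0],"jaw":1}
  ]
}}

```text
time_s: 18.92
tool_pos: [0.4801, -0.1455, 0.3212]
tool_rot: [-179.9, 0.1, 179.9]
force: [-4.5, 1.1, 20.1]
grip_width: 0.0003
grasp_force: 9.4
```

Request:
{"method": "servo_tool", "body": {
  "plan": [
    {"xyz":[0,0,0.1],"twist":[0,0,0],"jaw":1},
    {"xyz":[0,0,0.2],"twist":[0,0,0],"jaw":1}
  ]
}}

```text
time_s: 19.08
tool_pos: [0.4803, -0.146, 0.3208]
tool_rot: [-179.9, 0.2, 179.9]
force: [-6.9, 2.2, 24.8]
grip_width: 0.0003
grasp_force: 12.1
```

Request:
{"method": "servo_tool", "body": {
  "plan": [
    {"xyz":[0,0,0.1],"twist":[0,0,0],"jaw":1},
    {"xyz":[0,0,0.1],"twist":[0,0,0],"jaw":1}
  ]
}}

```text
time_s: 19.25
tool_pos: [0.4804, -0.1462, 0.3207]
tool_rot: [-179.9, 0.2, 179.9]
force: [-7.8, 2.6, 25.4]
grip_width: 0.0005
grasp_force: 12.2
```

```bash
python3 - <<'E'
from chk import *
parts();to()
E
```

```text
top white [(285, 148, 33, 74, 814), (314, 148, 33, 9, 249), (348, 148, 112, 74, 3983), (359, 161, 20, 29, 341), (331, 220, 11, 2, 22)]
top blue [(295, 153, 67, 61, 3476), (377, 162, 12, 9, 90)]
top orange [(417, 169, 26, 44, 1056)]
side white [(228, 112, 72, 100, 3553)]
side blue [(247, 139, 6, 9, 45), (233, 159, 53, 40, 1588)]
side orange [(253, 133, 33, 7, 66)]
t 19.35 pos [ 0.4803 -0.1462  0.3207] rot [-179.9    0.2  179.9] q [-21.   4.  36. 111.  -2.  66. 106.] F [-8.1  1.  26.2] w 0.0005 g 12.4
```

The tray is at its stop (25 N) and the parts are already rolling onto the board. I'll ease slightly and hold it down.

Request:
{"method": "servo_tool", "body": {
  "plan": [
    {"xyz":[0,0,-0.1],"twist":[0,0,0],"jaw":1},
    {"xyz":[0,0,-0.2],"twist":[0,0,0],"jaw":1},
    {"xyz":[0,0,-0.2],"twist":[0,0,0],"jaw":1},
    {"xyz":[0,0,-0.2],"twist":[0,0,0],"jaw":1},
    {"xyz":[0,0,-0.2],"twist":[0,0,0],"jaw":1},
    {"xyz":[0,0,-0.2],"twist":[0,0,0],"jaw":1},
    {"xyz":[0,0,-0.2],"twist":[0,0,0],"jaw":1},
    {"xyz":[0,0,-0.2],"twist":[0,0,0],"jaw":1},
    {"xyz":[0,0,-0.2],"twist":[0,0,0],"jaw":1},
    {"xyz":[0,0,-0.2],"twist":[0,0,0],"jaw":1}
  ]
}}

```text
time_s: 20.18
tool_pos: [0.4802, -0.146, 0.3213]
tool_rot: [-179.9, 0.2, 179.9]
force: [-3.6, 1.0, 15.6]
grip_width: 0.0009
grasp_force: 7.8
```

Request:
{"method": "servo_tool", "body": {
  "plan": [
    {"xyz":[0,0,0],"twist":[0,0,0],"jaw":1},
    {"xyz":[0,0,0],"twist":[0,0,0],"jaw":1},
    {"xyz":[0,0,0],"twist":[0,0,0],"jaw":1},
    {"xyz":[0,0,0],"twist":[0,0,0],"jaw":1},
    {"xyz":[0,0,0],"twist":[0,0,0],"jaw":1},
    {"xyz":[0,0,0],"twist":[0,0,0],"jaw":1},
    {"xyz":[0,0,0],"twist":[0,0,0],"jaw":1},
    {"xyz":[0,0,0],"twist":[0,0,0],"jaw":1},
    {"xyz":[0,0,0],"twist":[0,0,0],"jaw":1},
    {"xyz":[0,0,0],"twist":[0,0,0],"jaw":1}
  ]
}}

```text
time_s: 21.02
tool_pos: [0.4802, -0.1461, 0.3213]
tool_rot: [-179.9, 0.2, 179.9]
force: [-3.3, 0.8, 16.7]
grip_width: 0.0003
grasp_force: 7.8
```

```bash
python3 - <<'E'
from chk import *
T,Z=parts();to()
for n,d in(("vial_bin",.265),("tube_bin",.398)):print(n,[proj(c,[S[0],S[1]-d,.02]).round().tolist() for c in(T,Z)])
# coarse colour letters of the sorter in the top view
h=cv2.cvtColor(T["img"],cv2.COLOR_RGB2HSV)
def L(p):
    H,s,v=map(int,p)
    if s<70: return "W" if v>190 else "w" if v>105 else "."
    return "o" if 5<=H<=20 else "g" if 40<=H<=90 else "B" if 100<=H<=130 else "r" if H<5 or H>172 else "?"
for y in range(152,220,3): print(y,"".join(L(h[y,x]) for x in range(290,462,2)))
E
```

```text
top white [(285, 148, 33, 74, 816), (314, 148, 33, 9, 249), (348, 148, 112, 74, 4409), (331, 220, 11, 2, 22)]
top blue [(295, 153, 67, 61, 3475), (436, 169, 11, 8, 71)]
top orange [(417, 169, 22, 44, 621)]
side white [(228, 112, 72, 100, 3573)]
side blue [(255, 123, 4, 8, 31), (233, 159, 52, 40, 1592)]
side orange []
t 21.12 pos [ 0.4802 -0.1461  0.3213] rot [-179.9    0.2  179.9] q [-21.   4.  36. 111.  -2.  66. 106.] F [-3.   0.7 15.8] w 0.0005 g 7.8
vial_bin [[383.0, 191.0], [266.0, 166.0]]
tube_bin [[427.0, 191.0], [269.0, 140.0]]
152 ..............wwWWWWwwwwWWWWw.WWWWWWWWWWWWWWWWWWWWWWWWWWWWWWWWWWWWWWWWW..w.wwwwww.....
155 wwwwBBBBBBBBwwwwwWWWWwwwWWWW..wwwWWWWWWWWWWWWWWWWWWWWWWWWWWWWWWWWWWWWWWW..w.wwwwww....
158 ..BBBBBBBBBBBBBBBBBBBBBBBBBBBBBBBBBB.wwwwwwwwwwWWWWWWWWWWWWWWWWWWWWWWWWWw.w..wwwwww...
161 ..BBBBBBBBBBBBBBBBBBBBBBBBBBBBBBBBBwwwwwww..........wwwwwwwwwwwwwwWWWWWWWw.wWWwwWwww..
164 ..BBBBBBBBBBBBBBBBBBBBBBBBBBBBBBBBBwWWWWWWWWWWWWWWWWWWWWWWWWWWWwwwwwwwwwwwwww..wwwWww.
167 ..BBBBBBBBBBBBBBBBBBBBBBBBBBBBBBBBBwWWWWWWWWWWWWWWWWWWWWWWWWWWWwwwwwwwwwwww..w.wwwwww.
170 wwBBBBBBB
[... 833 characters left out ...]
BBBBBBBBBBB.?????????????gggggggwWwWWWWWWooooooowWwwWWWWwwwwW.w
200 wwwBBBBBBBBBBBBBBBBBBBBBBBBBBBBBBB.????????????????????g??wwWWWWooooooowWwwWWWWwwwwW..
203 wwwBBBBBBBBBBBBBBBBBBBBBBBBBBBBB...?????????????????????????WWWWooooooooWwwWWWWWwwwWw.
206 wwwBBBBBBBBBBBBBBBBBBBBBBBBBBBBBB..?????????????????????????wWWWooooooooWwwWWWWWwwwWWw
209 wwwBBBBBBBBBBBBBBBBBBBBBBBBBBBBB..??????????????????????????wWWWoooooooooooWWWWWwwwWWW
212 wwwBBBBBBBBBBBB...........o...?...???????????????????????????wwwooooooooooowWWWWwwwWWW
215 wWWWWwwwwwwww.................g..???????????????????????????.wwwwwwwwwwwwwwwww....wwWW
218 ......wwwwwwww.w.............?...???????????????????????????wwwwwwwwwwwwwwwwwwwWWWWWWW
```

The tray is empty. White tube bodies show in the orange bin and a vial shows in the green one. I'll let the tray rise gently and clear the view.

Request:
{"method": "servo_tool", "body": {
  "plan": [
    {"xyz":[0,0,-1],"twist":[0,0,0],"jaw":1},
    {"xyz":[0,0,-2],"twist":[0,0,0],"jaw":1},
    {"xyz":[0,0,-3],"twist":[0,0,0],"jaw":1},
    {"xyz":[0,0,-4],"twist":[0,0,0],"jaw":1},
    {"xyz":[0,0,-5],"twist":[0,0,0],"jaw":1},
    {"xyz":[0,0,-6],"twist":[0,0,0],"jaw":1},
    {"xyz":[0,0,-7],"twist":[0,0,0],"jaw":1},
    {"xyz":[0,0,-8],"twist":[0,0,0],"jaw":1},
    {"xyz":[0,0,-11],"twist":[0,0,0],"jaw":1},
    {"xyz":[0,0,-15],"twist":[0,0,0],"jaw":1}
  ]
}}

```text
time_s: 21.95
tool_pos: [0.4781, -0.1443, 0.4659]
tool_rot: [-179.9, -0.5, 179.9]
force: [1.2, 0.2, 0.3]
grip_width: 0.0007
grasp_force: 0.0
```

Request:
{"method": "servo_tool", "body": {
  "plan": [
    {"xyz":[0,-4,-2],"twist":[0,0,0],"jaw":1},
    {"xyz":[0,4,-2],"twist":[0,0,0],"jaw":1},
    {"xyz":[0,8,-2],"twist":[0,0,0],"jaw":1},
    {"xyz":[0,12,-2],"twist":[0,0,0],"jaw":1},
    {"xyz":[0,16,-2],"twist":[0,0,0],"jaw":1},
    {"xyz":[0,20,-2],"twist":[0,0,0],"jaw":1},
    {"xyz":[0,24,-2],"twist":[0,0,0],"jaw":1},
    {"xyz":[0,28,-2],"twist":[0,0,0],"jaw":1},
    {"xyz":[0,30,-2],"twist":[0,0,0],"jaw":1},
    {"xyz":[0,30,-2],"twist":[0,0,0],"jaw":1}
  ]
}}

```text
time_s: 22.78
tool_pos: [0.4777, 0.164, 0.4858]
tool_rot: [-180.0, -0.3, -179.4]
force: [-0.2, 1.3, -1.5]
grip_width: 0.0008
grasp_force: 0.0
```

```bash
python3 - <<'E'
from chk import *
T,Z=parts();to()
import pickle
pickle.dump((T,Z),open("end.pkl","wb"))
h=cv2.cvtColor(T["img"],cv2.COLOR_RGB2HSV)
def L(p):
    H,s,v=map(int,p)
    if s<70: return "W" if v>190 else "w" if v>105 else "."
    return "o" if 5<=H<=20 else "g" if 40<=H<=90 else "B" if 100<=H<=130 else "r" if H<5 or H>172 else "?"
for y in range(164,218,2): print(y,"".join(L(h[y,x]) for x in range(350,462,1)))
# bystanders: change in top view against the start
t0=pickle.load(open("top0.pkl","rb"))["img"]
for n,(x0,x1,y0,y1) in dict(bluebox=(180,226,228,258),timer=(236,264,233,260),bottle=(212,245,184,212),rack=(226,266,162,190)).items():
    print(n,"mean diff",np.abs(T["img"][y0:y1,x0:x1].astype(int)-t0[y0:y1,x0:x1]).mean().round(1))
E
```

```text
top white [(285, 148, 61, 74, 868), (317, 148, 30, 5, 119), (349, 148, 111, 74, 5105)]
top blue [(291, 151, 75, 63, 4433), (436, 169, 11, 8, 72)]
top orange [(417, 169, 22, 44, 620)]
side white [(228, 112, 53, 100, 1934), (234, 199, 17, 13, 175), (265, 200, 15, 12, 148)]
side blue [(255, 123, 4, 8, 31), (232, 144, 50, 56, 2411)]
side orange []
t 22.88 pos [0.4791 0.1575 0.4862] rot [-179.8   -0.2 -179.8] q [-38.  -1.  16.  96.   1.  85.  69.] F [ 1.  -0.8 -0.1] w 0.0001 g 0.0
164 BBBBBBBBBBBBBBBWWWWWWWWWWWWWWWWWWWWWWWWWWWWWWWWWWWWWWWWWWWWWWWWWWWwwwwwwwwwwwwwwwwwwwwwwwwwww....wwWwwwwWwwww...
166 BBBBBBBBBBBBBBBWWWWWWWWWWWWWWWWWWWWWWWWWWWWWWWWWWWWWWWWWWWWWWWWWWWwwwwwwwwwwwwwwwwwwwwwwww...ww...WWwwwwwwwwww..
168 BBBBBBBBBBBBBBBWWWWWWWWWWWWWWWWWWWWWWWWWWWWWWWWWWWWWWWWWWWWWWWWWWWWwwwwwwwwwwwwwwwwwwooowo....ww...wWwwwwwwwwww.
170 BBBBBBBBBBBBBBBWWWWWWWWWWWWWWWWWWWWWWWWWWWWWWWWWWWWWWWWWWWWWWWWWWWooooooooooooooooooor?BBBBBBBBBB.wwWwwwwwwwwwww
172 BBBBBBBBBBBBBBBWWWWggggggggggggggggggggwwwwwwwwWWWWWWWWWWWWWWWWWWWWoooooooooooooowwwwBBBBBBBBBBBBwwwwwwwWWWwwwww
174 BBBBBBBBBBBBBBBWWWWwgggggggggg
[... 1925 characters left out ...]
wWWwwwwWWWWWWWWWwwwwwwWWWWWw.
208 BBBBBBBBBBBBBBBBWWWWWWWWWWWWWWWWWWWWWWWWWWWWWWWWWWWWWWWWWWWWWWWWWWWWooooooooooooooooooooowWWWWWWWWWwwwwwwWWWWWWw
210 BBBBBBBBBBBBBBBBWWWWWWWWWWWWWWWWWWWWWWWWWWWWWWWWWWWWWWWWWWWWWWWWWWWWooooooooooooooooooooowWWWWWWWWWwwwwwwwWWWWWW
212 rrrrrrrrrrrrw..wwwwwwwwwwwwwwwwwwwwwwwwwwwwwwwwwwwwwwwwwwwwwwwwwwwwwooooooooooooooooooooowwWWWWWWWWWwwwwwwWWWWWW
214 rrrrrrrrrrrrr..wwwwwwwwwwwwwwwwwwwwwwwwwwwwwwwwwwwwwwwwwwwwwwwwwwwwwwwwwwWWWWWWWWWWWWWWWWWWWWwwwwwwwww..wwwWWWWW
216 rrrrrrrrrrrrrwwwwwwwwwwwwwwwwwwwwwwwwwwwwwwwwwwwwwwwwwwwwwwwwwwwwwwwwwwwwwwwwwwwwwwwwwwwwwww...........wwWWWWWWW
bluebox mean diff 63.4
timer mean diff 54.2
bottle mean diff 64.2
rack mean diff 14.3
```

```bash
python3 - <<'E'
from h import *
T,Z=pickle.load(open("end.pkl","rb"));t0=pickle.load(open("top0.pkl","rb"));s0=pickle.load(open("side0.pkl","rb"))
d=np.abs(T["img"].astype(int)-t0["img"]).max(2)
print("diff top, board and bins")
for y in range(158,220,2): print(y,"".join(".:+#"[min(3,int(v)//20)] for v in d[y,366:452]))
g=T["img"].mean(2).astype(int)
print(g[186:214:2,394:416])
for y,z in((-.432,.023),(-.3985,.023),(-.448,.023),(-.349,.006),(-.42,.05)): print(y,z,[proj(T,[S[0]+e,y,z]).round(1).tolist() for e in(-.065,.065)])
for e in(-.046,.046): print("opening end",proj(T,[S[0]+e,S[1]-.312,.128]).round(1),"bin wall",proj(T,[S[0]+e,S[1]-.346,.01]).round(1),"mid",proj(T,[S[0]+e,S[1]-.204,.157]).round(1))
ds=np.abs(Z["img"].astype(int)-s0["img"]).max(2)
for n,(x0,x1,y0,y1) in dict(bluebox=(290,317,283,330),timer=(296,320,255,282),bottle=(248,285,248,292),rack=(224,252,250,287)).items(): print(n,"side median diff",np.median(ds[y0:y1,x0:x1]),np.percentile(ds[y0:y1,x0:x1],90))
E
```

```text
diff top, board and bins
158 ......................................................................................
160 ......................................................................................
162 ......................................................................................
164 ......................................................................................
166 ......................................................................................
168 ................................................................::::::+:+:............
170 ...............................................................+#################:....
172 .............................::++:::..........................+##################:....
174 .........................::+##########.........................##################+....
176 .......................::#############.........................+################+.....
178 .....................:+###############.........................+#################.....
180 ..................::+##############:...........................:######
[... 2845 characters left out ...]
240 236 236 236]
 [234 238 237 237 237 237 220 233 236 237 236 235 239 240 236 238 237 239
  239 236 236 237]
 [141 146 145 147 140 141 142 139 143 139 141 139 143 154 156 155 153 156
  159 154 146 144]]
-0.432 0.023 [[440.2, 211.9], [438.2, 169.4]]
-0.3985 0.023 [[429.1, 212.0], [427.2, 169.6]]
-0.448 0.023 [[445.6, 211.8], [443.5, 169.4]]
-0.349 0.006 [[411.0, 212.6], [409.3, 170.8]]
-0.42 0.05 [[439.5, 211.3], [437.4, 167.8]]
opening end [409.7 202.7] bin wall [409.8 206.4] mid [372.6 202.1]
opening end [408.4 169.9] bin wall [408.6 176.7] mid [371.5 168.5]
bluebox side median diff 11.0 54.0
timer side median diff 11.0 18.0
bottle side median diff 15.0 63.0
rack side median diff 15.0 42.5
```

The tray is up and back at its starting outline. Both vials are below the board in the green bin, since their outlines are clipped by the opening's edges. Both tubes are at rest in the orange bin, and nothing changed elsewhere on the board. The arm is clear, so I'm handing in.

```bash
python3 -c "
from cell import env
print(env.sign_off())"
```

```text
the job is handed in; nothing more can be done
None
```

The job is handed in at about 23 s of robot time: both vials are in the green bin and both tubes are in the orange bin (the blue-capped one apparently leaning on the other), the tray is back up, and no move touched the bystanders, though the arm blocked a clean final camera check of them.

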